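# Pull the dryer's roof flap shut with the hook bar

### The arm

A 6-joint arm with a two-finger parallel gripper is mounted at the origin on a cart in front of the work surface, level with it; the furniture and walls round the work are solid. World frame = base frame: x ahead of the robot, y to its left, z up, the work surface at z = 0. Lengths are in mm, angles in rad, forces in N, time in s.
With the tool pointing down it reaches from about 275 to 825 mm from the base axis. Payload 4.9 kg.
Tool frame: the origin (TCP) lies at the very end of the fingers, on their centre line; the grasp point (between the pads) lies 19 mm behind it; z points along the fingers, y is the line along which they close (so a half turn about z gives the same grasp; the last joint's range is limited). The gripper opens to 85 mm and grips with 20 to 120 N. Pads are 22 mm wide; open, the fingers measure 114 mm over their backs; the gripper's body (76 mm by 85 mm) begins 54 mm behind the grasp point. The pads swing forward as they close: fully open they stand 13 mm farther back than shut.
Start: joints at [-1.377, 0.326, -0.193, 1.052, 0, 1.437], TCP at [177.091, -520.728, 231.281] pointing down, gripper open.
Joint ranges: [-2.65, 2.65], [-0.97, 1.79], [-1.3, 1.35], [-1.93, 2.1], [-1.47, 1.37], [-3.14, 3.14]. Speed limits (rad/s): [2.57, 2.57, 3.14, 3.14, 3.14, 3.14].

### API

Orientations are given as [roll, pitch, yaw] about the fixed x, y, z axes, in that order (R = Rz(yaw) Ry(pitch) Rx(roll)).
In Python, from bench import bot, solve_ik, imaging gives the robot as it stands. Calls block until the motion is done:
- bot.move_ptp(position, orientation): joint-space move of the TCP to a pose.
- bot.movel(position, rot=None, max_speed=150, threshold=None): straight line of the TCP; rot=None keeps the orientation; max_speed is the mean speed in mm/s. With threshold (N) it stops when the force on the tool has changed by that much, and returns True; else False.
- bot.move_j(angles): joint-space move.
- bot.grip(opening, effort=None): opening from 0.0 (shut) to 1.0 (fully open); effort is the grip in N (None keeps the last); returns when the fingers have stopped.
- bot.dwell(seconds).
- solve_ik(position, orientation): joint angles nearest the present ones, or None.
- bot.get_state(): the state.
- imaging.capture(name): name is "scene" or "side" or "wrist"; returns the picture (480x640x3 uint8, blue, green, red); there is no depth.
- imaging.camera_model(name): a dict with "K" (3x3 intrinsics, pixels), "k1" (the pictures are not rectified: a ray, as slopes to the right and down, at radius r is drawn at 1 + k1 r^2 times it, then the intrinsics apply), "position" and "rotation" of the camera in the world. Camera axes: x right, y up, looking along -z (the intrinsics and any distortion apply to the point x, -y, -z); pixel columns grow to the right and rows downward; lengths in mm; the calibration is good to about 2 mm. A picture is of the moment at which its call begins: read the wrist's pose just before it. camera_model takes no time and is no camera call; for the wrist camera it gives the pose at the moment of the call.
A pose or a line that the arm cannot do raises bot.IKError and nothing moves.
- bot.sign_off(): hands the job in; it is judged then, once.
The state is a dict: "t": time; "qpos": joint angles; "joint_velocities": joint speeds; "effort": joint torques, N m; "tcp_pos": TCP position; "orientation": TCP orientation; "contact_force": force on the tool from outside, world axes, zero at the start; "wrist_torque": the same for the moment, N m; "opening": opening from 0.0 (shut) to 1.0 (fully open); "gripper_force": force on a finger pad.
Only numpy, scipy, OpenCV 4.12 (cv2) and the standard library are available. Lean on these libraries where they do the work, as an engineer would, in place of code of your own. Each camera call takes 0.05 s, during which the arm holds its last target. There are 200 camera calls.

### The job

Pull the bench dryer's red roof flap fully shut with the yellow-handled hook bar, not by hand. Slide the bar up out of the leaning rack, put its hook through the brass ring eye on the flap and swing the flap down with the hook in the eye all the way. Then stand the bar, hook end down, in the open grey tub; do not touch the flap with the hand or arm, leave the blue-handled bar in its slot and do not disturb the cup, bottle and jar.

Things in the scene. Friction and masses are not known exactly. Their poses are not given: they have to be found in the camera images.
- pole_grip (a point): Grip point of the loose hook bar (0.08-0.14 kg): flat, 185 mm long, standing hook down in a rack slot. Yellow handle 14 mm thick (x), 26 mm wide (y), 85 mm long; this point is at its mid-thickness, 35 mm below the bar's top end, 150 mm above its foot. z runs up along the bar, at first 30 degrees off vertical. Below the handle, a 10 x 18 mm steel shaft 100 mm long
- pole_hook (a point): Middle of the bar's hook, a round steel cross peg 7 mm thick at the foot, square to the shaft: it points along the bar's -y and ends 50 mm from the bar's centre line in a red 10 mm ball. Lies at (0, -27, -144) mm from pole_grip in the bar's axes; same axes
- blank_grip (a point): The same point of the other loose bar, equal but with a blue handle and no hook, in the rack's other slot (either may be in either slot); stays there
- rack: Fixed plywood rack, base 120 x 172 mm, 105 mm high; origin under its base's centre. Two slots side by side along y, 16 mm thick, 68 mm wide, 85 mm deep, tipped 30 degrees: the bars' tops lean to the rack's -x, their own y is the rack's y. A bar slides out along its own axis. Rack and tub may stand left or right
- eye (a point): Centre of the brass ring eye on the free edge of the red flap: inner diameter 36 mm, wire 6 mm, hole axis along its y (the hinge direction), 124 mm from the hinge axis. It moves with the flap; its -x points from the hinge to the eye
- flap_hinge (a point): Middle of the flap's hinge axis, which runs along this point's y, 86 mm above the bench, on the fixed dryer (axes are the dryer's). Red flap 100 mm long without the ring, 186 mm wide; shut it reaches from the hinge along -x to the dryer's front face, where the ring juts out
- dryer: Fixed grey dryer, housing 200 x 200 x 82 mm, origin under its centre, front to its -x. Its aluminium extraction hood, underside 295 mm up, spans x -30 to 110 mm and y +-95 mm (dryer axes) on a duct 56 mm thick at x 65 mm: a hand cannot come straight down on the opened eye. With the bar's top leaning 27 to 40 degrees to the dryer's -x the hand stays clear
- flap (a joint): Angle of the flap: 0 shut (level, ring pointing to the dryer's -x), rising as it opens upward; at 1.57 it stands upright. A stiff hinge: it stays where it is left, about 1 N at the eye moves it
- tub_in (a point): Centre of the inner floor of the fixed open grey tub; inside 82 mm (along x) x 112 mm (along y), walls 4 mm, rim 91 mm above this floor
- cup_mid (a point): Loose paper ink cup, lime green inside, 90 mm wide, 109 mm high; point half-way up. Beside the dryer
- bottle_mid (a point): Loose white paint bottle with black cap, 67 mm wide, 142 mm high; point half-way up. Beside the dryer, on the other side from the cup
- jar_mid (a point): Loose ink jar with a yellow base and black lid, 55 x 55 mm; point half-way up. In front, nearer the robot than the dryer and to the right
Mind the look-alikes: they are no part of the job. Leave any purple look-alike of the part that bears pole_grip alone.

How it is judged (in metres and radians):
On the way, in this order (a step that is already met when the one before it is completed fails the run):
1. the hook bar is up out of its slot (height (world z) of pole_hook above 0.115 m and distance of pole_hook from where it was at the start of the episode above 0.085 m), for 0.1 s.
2. the hook is through the ring eye of the open flap (distance between pole_hook and eye below 0.022 m and value of joint flap above 0.5 rad), for 0.1 s.
3. half-way down the hook is still in the eye (distance between pole_hook and eye below 0.024 m and value of joint flap between 0.1 and 0.45 rad).
4. the flap is shut with the hook in the eye (distance between pole_hook and eye below 0.024 m and value of joint flap below 0.06 rad), for 0.1 s.
At the end, for the whole second after the job is handed in: The flap is shut (within 0.06 rad), the hook bar rests released in the tub, its hook inside the walls and less than 50 mm above the tub's floor with the handle up (grip point more than 60 mm above that floor), the blue bar within 20 mm and cup, bottle and jar within 30 mm of where they stood (value of joint flap below 0.06 rad and x of pole_hook in the frame of tub_in between -0.045 and 0.045 m and y of pole_hook in the frame of tub_in between -0.06 and 0.06 m and z of pole_hook in the frame of tub_in between -0.01 and 0.05 m and z of pole_grip in the frame of tub_in above 0.06 m and velocity of joint flap below 0.05 rad/s and linear speed of pole below 0.03 m/s and distance of blank_grip from where it was at the start of the episode below 0.02 m and distance of each of cup_mid, bottle_mid, jar_mid from where it was at the start of the episode below 0.03 m); the robot touches nothing.
It fails at once if hand or arm touches the flap (contact force between any of the fingers, the arm and flap above 1 N).
It fails at once if the blue bar is pulled up (distance of blank_grip from where it was at the start of the episode above 0.03 m).
It fails at once if cup, bottle or jar is shoved or knocked over (distance of any of cup_mid, bottle_mid, jar_mid from where it was at the start of the episode above 0.03 m or angle between any of cup_mid, bottle_mid, jar_mid's own z axis and vertical above 0.4 rad).
It also fails if it takes over 58 s, if anything falls off the work surface, if the arm or the gripper's body presses on something with over 40 N, if the wrist force passes 120 N, or if a joint passes its speed limit or range.

## Working session

There is one attempt and no reset: what is moved stays moved. The work goes in short steps, each a Python script; the robot and the scene stay as the last script left them, time stands still between calls to the robot, and variables do not carry over. Pictures are saved under pics/ and viewed, at most 10 in all, crops included, and the job is handed in when it is done.

```bash
mkdir -p pics; ls; python3 - <<'E'
from bench import bot, solve_ik, imaging
import cv2,numpy as np
for n in("scene","side"):
    im=imaging.capture(n); cv2.imwrite(f"pics/{n}0.png",im)
    m=imaging.camera_model(n); print(n,np.array(m["K"]).round(1).tolist(),m["k1"],np.round(m["position"],1),np.round(m["rotation"],3).tolist())
s=bot.get_state();print(s["t"],s["tcp_pos"],s["orientation"])
E
```

```text
pics
scene [[530.4, 0.0, 308.4], [0.0, 530.4, 238.7], [0.0, 0.0, 1.0]] -0.11591336248454076 [   4.  -912.3 1004.6] [0.883, 0.015, -0.564]
side [[535.0, 0.0, 320.8], [0.0, 535.0, 237.8], [0.0, 0.0, 1.0]] -0.1605416449101366 [1211.1  703.   858.4] [0.895, 0.005, 2.372]
0.1 [ 176.96747982 -520.20622211  230.58941857] [-3.14006360e+00 -1.99437399e-04  3.27753625e-01]
```

View pics/scene0.png

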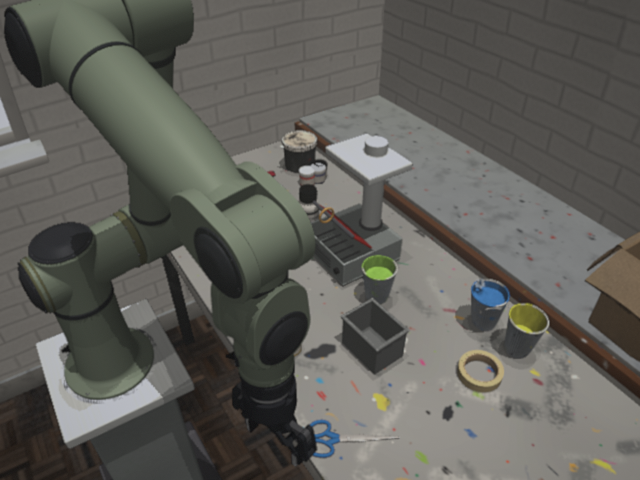

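View pics/side0.png

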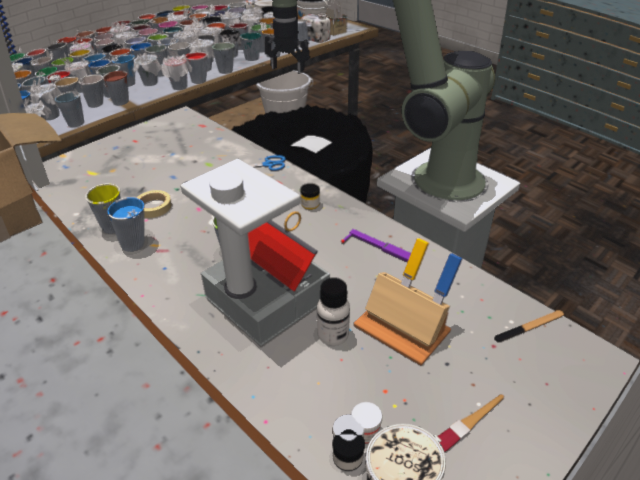

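The side view shows the red flap (285,255) open under the hood and the brass eye at (293,221). The yellow bar (416,258) and blue bar (449,274) stand in the rack, and the purple look-alike lies flat at (380,245). The tub is at (375,335) in the scene view. I'll get coarse positions next.

```bash
cat > h.py <<'E'
from bench import bot, solve_ik, imaging
import cv2, numpy as np
from scipy.spatial.transform import Rotation as Rn
def E(o): return Rn.from_euler('xyz',o).as_matrix()
def cam(n):
    m=imaging.camera_model(n); R=np.array(m["rotation"],float)
    m["R"]=R if R.shape==(3,3) else E(R)
    m["K"]=np.array(m["K"]);m["p"]=np.array(m["position"],float); return m
def ray(m,uv):
    K=m["K"]; d=np.array([(uv[0]-K[0,2])/K[0,0],(uv[1]-K[1,2])/K[1,1]]); s=d.copy()
    for _ in range(20): s=d/(1+m["k1"]*(s@s))
    v=m["R"]@np.array([s[0],-s[1],-1]); return v/np.linalg.norm(v)
def onz(m,uv,z):
    v=ray(m,uv); return m["p"]+v*(z-m["p"][2])/v[2]
def proj(m,P):
    c=m["R"].T@(np.array(P,float)-m["p"]); s=np.array([c[0],-c[1]])/-c[2]; s=s*(1+m["k1"]*(s@s))
    return m["K"][:2,:2]@s+m["K"][:2,2]
def tri(ms,uvs):
    A=0;b=0;L=[]
    for m,u in zip(ms,uvs):
        v=ray(m,u);Q=np.eye(3)-np.outer(v,v);A=A+Q;b=b+Q@m["p"];L.append((Q,m["p"]))
    X=np.linalg.solve(A,b); return X,[np.linalg.norm(Q@(X-p)).round(1) for Q,p in L]
def blobs(im,lo,hi,mn=20):
    h=cv2.cvtColor(im,cv2.COLOR_BGR2HSV); k=cv2.inRange(h,np.array(lo),np.array(hi))
    n,l,st,c=cv2.connectedComponentsWithStats(k)
    return [(st[i,4],c[i].round(1),cv2.minAreaRect(np.argwhere(l==i)[:,::-1].astype(np.float32))) for i in range(1,n) if st[i,4]>=mn]
E
python3 - <<'E'
from h import *
S=cam("side");C=cam("scene")
print(imaging.camera_model("side")["rotation"])
f=lambda m,u,z:onz(m,u,z)[:2].round(0)
for n,u,z in [("yellow",(416,258),150),("blue",(449,274),150),("rackL",(355,345),0),("rackF",(421,358),0),("rackR",(451,328),0),("eye",(293,221),170),("dryfront",(263,345),0),("dryL",(204,292),0),("dryR",(328,283),82),("bottle",(332,340),0),("jar",(311,205),0),("hoodR",(240,162),295),("hoodL",(183,188),295),("hoodN",(240,226),295)]: print(n,f(S,u,z))
for n,u,z in [("tubN",(377,370),0),("tubL",(343,342),0),("tubR",(405,350),0),("rimN",(375,348),91),("rimL",(343,320),91),("rimR",(406,332),91),("rimF",(373,301),91),("cup",(378,300),0)]: print(n,f(C,u,z))
im=cv2.imread("pics/side0.png")
for nm,lo,hi in [("y",(18,120,120),(32,255,255)),("b",(100,120,80),(120,255,255))]:
    for b in blobs(im,lo,hi,60): print(nm,b)
cv2.imwrite("pics/c1.png",cv2.resize(im[180:380,200:480],(800,571),interpolation=cv2.INTER_CUBIC))
E
```

```text
[0.89499513 0.00531013 2.3716128 ]
yellow [506. 249.]
blue [498. 325.]
rackL [665. 235.]
rackF [595. 352.]
rackR [485. 348.]
eye [618.   1.]
dryfront [801. 102.]
dryL [ 799. -114.]
dryR [635. 125.]
bottle [689. 192.]
jar [ 387. -193.]
hoodR [ 669. -100.]
hoodL [ 807. -101.]
hoodN [801.  74.]
tubN [ 522. -360.]
tubL [ 505. -249.]
tubR [ 614. -351.]
rimN [ 508. -361.]
rimL [ 497. -256.]
rimR [ 594. -364.]
rimF [ 591. -246.]
cup [ 662. -184.]
y (np.int32(294), array([106.9, 192.8]), ((105.5, 194.0), (18.0, 25.0), 90.0))
y (np.int32(498), array([415.5, 257.7]), ((415.03448486328125, 258.4137878417969), (12.62728214263916, 41.224365234375), 21.801406860351562))
b (np.int32(87), array([139.6,  45.9]), ((140.1470489501953, 46.088233947753906), (6.063390731811523, 18.19017219543457), 75.96376037597656))
b (np.int32(146), array([96.7, 60.7]), ((97.50880432128906, 60.11470031738281), (10.430724143981934, 20.784751892089844), 85.60128784179688))
b (np.int32(100), array([125.7,  60.3]), ((126.16241455078125, 59.95222473144531), (15.083844184875488, 11.412644386291504), 28.610462188720703))
b (np.int32(184), array([274. , 161.8]), ((274.0, 162.0), (14.0, 22.0), 90.0))
b (np.int32(501), array([125.6, 207.5]), ((125.0, 208.0), (20.0, 36.0), 90.0))
b (np.int32(476), array([448.3, 273.3]), ((447.71600341796875, 274.38165283203125), (12.076924324035645, 41.69231033325195), 22.61986541748047))
```

View pics/c1.png

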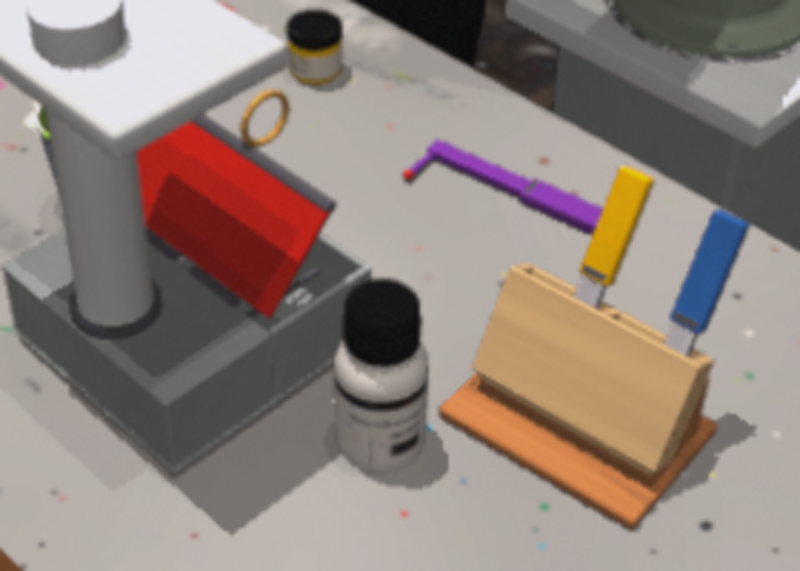

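```bash
cat >> h.py <<'E'
def orient(lean,yaw=0.0,flip=1):
    """tool orientation holding the bar: top leaning by 'lean' rad to -x of a frame turned by yaw"""
    B=Rn.from_euler('z',yaw).as_matrix()@Rn.from_euler('y',-lean).as_matrix()
    R=np.c_[flip*B[:,1],flip*B[:,0],-B[:,2]]
    return Rn.from_matrix(R).as_euler('xyz'),B
E
python3 - <<'E'
from h import *
for f in(1,-1):
    o,B=orient(np.radians(40),0.0,f)
    print(f,o,solve_ik([330,130,380],o))
    for P in ([505,250,140],[620,30,300],[545,-290,160]): print(solve_ik(P,o))
o,B=orient(np.radians(40),0.0,1)
bot.move_ptp([330,130,380],o)
m=cam("wrist");im=imaging.capture("wrist");cv2.imwrite("pics/w1.png",im)
np.save("w1.npy",np.r_[m["p"],m["R"].ravel()])
im2=imaging.capture("scene");cv2.imwrite("pics/scene1.png",im2)
S=cam("scene");s=bot.get_state();print(s["t"],s["tcp_pos"],m["p"],-m["R"][:,2])
cv2.imwrite("pics/w1s.png",np.hstack([cv2.resize(im,(800,600))]))
E
```

```text
1 [2.44346095 0.         1.57079633] [ 0.36326814 -0.63492121 -0.83634843  0.70424988 -0.23043635  1.85416315]
[ 0.49296539  0.19847343 -0.97133448 -0.23555889 -0.30909115  1.96119545]
[-0.1031831  -0.02167001 -0.69460326  0.20235607  0.06625565  1.49163753]
[-0.85481484  0.24827325 -0.78078918  0.03831511  0.50630682  0.848844  ]
-1 [-2.44346095  0.         -1.57079633] [ 0.36326814 -0.63492121 -0.83634843  0.70424988 -0.23043635 -1.28742951]
[ 0.49296539  0.19847343 -0.97133448 -0.23555889 -0.30909115 -1.1803972 ]
[-0.1031831  -0.02167001 -0.69460326  0.20235607  0.06625565 -1.64995513]
[-0.85481484  0.24827325 -0.78078918  0.03831511  0.50630682 -2.29274865]
2.625 [330.36418963 129.67307481 379.95485658] [238.77289582 200.53335358 488.79143841] [ 0.61634717 -0.27979745 -0.73609073]
```

View pics/w1s.png

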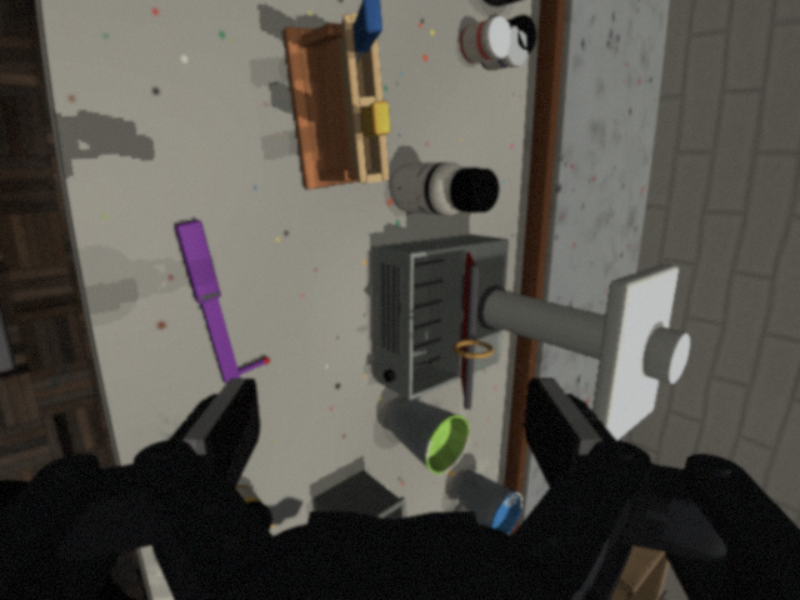

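```bash
python3 - <<'E'
from h import *
S=cam("side");W=cam("wrist");w=np.load("w1.npy");W["p"]=w[:3];W["R"]=w[3:].reshape(3,3)
v=lambda a,b:(a/1.25,b/1.25)
f=lambda u,z:onz(W,u,z)[:2].round(0)
print("rack base -x corners",f(v(285,28),8),f(v(307,188),8),"+x?",f(v(388,180),8))
print("dryer bottom front",f(v(371,236),0),f(v(371,380),0),"top front",f(v(412,252),82),f(v(411,395),82),"back +y",f(v(507,240),82))
print("bottle base",f(v(395,188),0))
print("hood corners",[f(v(*a),300) for a in((608,280),(679,268),(657,407),(598,440))])
print("eye",tri([W,S],[v(475,349),(292.75,221.3)]))
print("tub rim far corner",f(v(362,470),91),f(v(404,500),91),f(v(312,490),91))
iw=cv2.imread("pics/w1.png");i2=cv2.imread("pics/side0.png")
for nm,lo,hi in [("y",(18,110,90),(32,255,255)),("b",(100,120,60),(122,255,255)),("brass",(10,100,60),(18,255,255)),("red",(0,150,60),(5,255,255))]:
    for b in blobs(iw,lo,hi,40): print(nm,b)
# top end of handles: side px of bar top centre
print("ytop",tri([W,S],[v(376,105),(422.6,241)]))
sc=cv2.imread("pics/scene1.png"); cv2.imwrite("pics/c2.png",np.hstack([cv2.resize(sc[90:290,230:430],(400,400)),cv2.resize(iw[:160,180:340],(400,400))]))
E
```

```text
rack base -x corners [494. 350.] [512. 183.] +x? [635. 190.]
dryer bottom front [612. 117.] [608. -95.] top front [612. 106.] [613. -88.] back +y [804. 103.]
bottle base [654. 179.]
hood corners [array([669., 102.]), array([872.,  87.]), array([ 886., -115.]), array([702., -89.])]
eye (array([624.3221021 ,   5.77084562, 176.43831195]), [np.float64(1.5), np.float64(1.5)])
tub rim far corner [ 523. -160.] [ 595. -245.] [ 451. -154.]
y (np.int32(363), array([304.1,  93.7]), ((304.1336669921875, 93.4532241821289), (28.126976013183594, 17.319801330566406), 70.70995330810547))
b (np.int32(332), array([297.5,  12.7]), ((297.5, 13.0), (26.0, 13.0), 90.0))
b (np.int32(347), array([404. , 413.5]), ((404.7500305175781, 412.25006103515625), (18.657434463500977, 25.298221588134766), 18.43494987487793))
brass (np.int32(1296), array([440.4, 117.7]), ((440.1083984375, 119.00822448730469), (6.606625080108643, 238.98216247558594), 4.336404800415039))
brass (np.int32(3953), array([257.9,  87. ]), ((264.8428039550781, 81.32095336914062), (132.49411010742188, 61.45612716674805), 82.40535736083984))
brass
[... 412 characters left out ...]
(425.81561279296875, 287.5286865234375), (5.522679805755615, 31.325366973876953), 5.19442892074585))
brass (np.int32(185), array([417.2, 369.5]), ((417.2438659667969, 368.6835632324219), (4.815500736236572, 47.26517868041992), 6.009005546569824))
brass (np.int32(469), array([510.8, 451.8]), ((509.3482666015625, 450.88873291015625), (20.64396858215332, 36.39574432373047), 36.25383758544922))
brass (np.int32(79), array([523.9, 463.8]), ((522.0, 463.0000305175781), (13.914020538330078, 22.76839828491211), 18.43494987487793))
brass (np.int32(46), array([494.5, 475.8]), ((494.5, 475.0), (8.0, 9.0), 90.0))
ytop (array([483.61481002, 249.14727546, 179.7095105 ]), [np.float64(4.6), np.float64(4.6)])
```

View pics/c2.png

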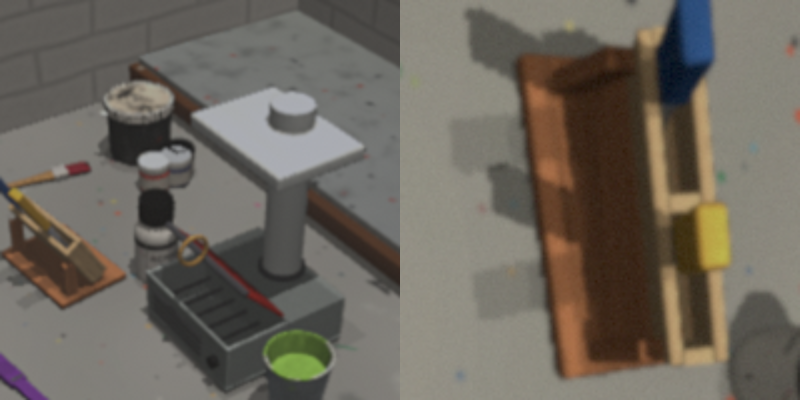

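The wrist view shows yellow in the rack's -y slot with its top face at wrist (305.6,94.8). Blue is in the +y slot at (297,13), and the purple bar lies flat on the bench away from the rack. So the target is the yellow-handled bar.

```bash
python3 - <<'E'
from h import *
S=cam("side");C=cam("scene");W=cam("wrist");w=np.load("w1.npy");W["p"]=w[:3];W["R"]=w[3:].reshape(3,3)
print("ytop",tri([W,S],[(305.6,94.8),(422.6,241.6)]))
print("mid ",tri([W,S],[(302.5,94),(415.3,258)]))
print("eye3",tri([W,S,C],[(379,278.8),(292.75,221.3),(326.5,215)]))
f=lambda m,u,z:onz(m,u,z)[:2].round(0)
c=lambda a,b:(200+a*.35,180+b*.35)
print("dryer bot",f(S,c(175,472),0),f(S,c(20,333),0),"top",f(S,c(168,405),82),f(S,c(7,268),82),f(S,c(370,267),82))
print("rack base",f(S,c(440,410),8),f(S,c(635,518),8),f(S,c(715,422),8))
g=lambda a,b:(230+a/2,90+b/2)
print("dryer scene top",f(C,g(148,278),82),f(C,g(229,345),82),f(C,g(342,297),82))
print("cup rim",f(C,g(299,350),109))
print("bottle",f(S,c(383,285),142))
print("tub rim in",[f(C,u,91) for u in((374,302),(344,321),(376,346),(405,330))])
E
```

```text
ytop (array([486.51334978, 244.35193342, 179.7569007 ]), [np.float64(1.3), np.float64(1.3)])
mid  (array([507.09677035, 247.65035515, 149.71782177]), [np.float64(0.3), np.float64(0.3)])
eye3 (array([624.38192587,   5.09044591, 175.04059769]), [np.float64(0.7), np.float64(1.4), np.float64(1.0)])
dryer bot [804. 100.] [803. -97.] top [809. 108.] [809. -85.] [612. 106.]
rack base [628. 197.] [606. 363.] [492. 350.]
dryer scene top [606.  87.] [619. -89.] [805. -94.]
cup rim [ 669. -169.]
bottle [664. 171.]
tub rim in [array([ 591., -250.]), array([ 497., -260.]), array([ 513., -358.]), array([ 596., -358.])]
```

```bash
cat >> h.py <<'E'
def hookpose(hook,lean,yaw):
    o,B=orient(lean,yaw); return np.array(hook)+B@[0,27,125],o
def st(): 
    s=bot.get_state(); print(round(s["t"],2),np.round(s["tcp_pos"],1),np.round(s["contact_force"],1),round(s["opening"],3),np.round(s["gripper_force"],1)); return s
E
python3 - <<'E'
from h import *
o,B=orient(np.radians(30),0.115); z=B[:,2]
g=np.array([486.5,244.4,179.8])-35*z; print(g)
bot.grip(1.0,60)
bot.move_ptp(g-19*z+110*z,o)
bot.movel(g-19*z,max_speed=120,threshold=15); st()
bot.grip(0.0,60); st()
r=bot.movel(g-19*z+135*z,max_speed=120,threshold=40); print(r); st()
im=np.hstack([cv2.resize(imaging.capture("side")[120:360,260:500],(400,400)),cv2.resize(imaging.capture("wrist"),(400,300)) if 0 else cv2.resize(imaging.capture("scene")[60:300,180:420],(400,400))])
cv2.imwrite("pics/g1.png",im)
E
```

```text
[503.88440873 246.40806705 149.48911087]
4.82 [513.5 247.6 133.8] [-1.  -0.3  0.7] 0.999 0.0
5.47 [513.3 247.6 133.2] [-2.1  0.3  4.5] 0.156 58.3
False
6.74 [446.  239.6 249.2] [-0.6 -0.3 -1.7] 0.158 58.6
```

View pics/g1.png

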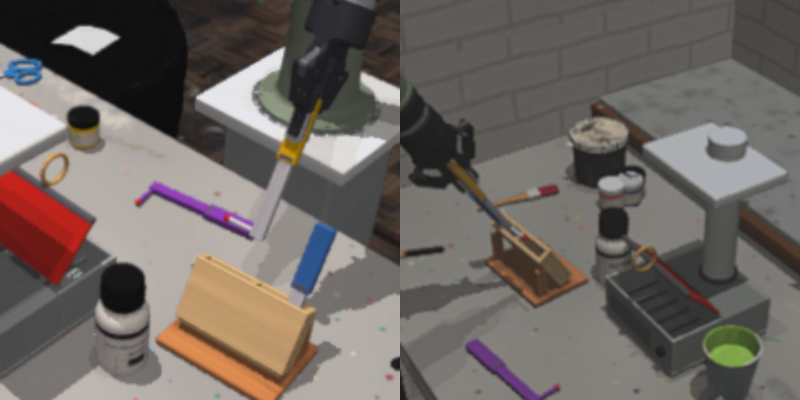

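The side crop shows the yellow bar held clear of the rack, with its red ball at about (230,216) in the crop. The blue bar is still in its slot. Next I'll go to the pre-insert pose and measure the ball against the eye.

```bash
python3 - <<'E'
from h import *
S=cam("side");C=cam("scene")
o,B=orient(np.radians(30),.115); tcp=bot.get_state()["tcp_pos"]
print("pred ball now",proj(S,tcp+B@[0,-50,-125]))
eye=np.array([624.4,5.1,175.]); L=np.radians(33)
p,o=hookpose(eye+[-40,60,25],L,0); bot.move_ptp(p,o)
p,o=hookpose(eye+[0,52,0],L,0); bot.movel(p,max_speed=120); s=st()
o,B=orient(L,0); ball=s["tcp_pos"]+B@[0,-50,-125]; print("ball pred",ball,proj(S,ball),proj(C,ball),"eye px",proj(S,eye),proj(C,eye))
a=imaging.capture("side");b=imaging.capture("scene");cv2.imwrite("pics/s2.png",a);cv2.imwrite("pics/c2f.png",b)
cr=lambda i,u:cv2.resize(i[int(u[1])-50:int(u[1])+50,int(u[0])-50:int(u[0])+50],(400,400),interpolation=cv2.INTER_CUBIC)
cv2.imwrite("pics/pre.png",np.hstack([cr(a,proj(S,eye)),cr(b,proj(C,eye))]))
print(proj(S,eye).astype(int)-50,proj(C,eye).astype(int)-50)
E
```

```text
pred ball now [393.81540606 251.46834453]
8.11 [555.6  85.  278.9] [ 0.6 -0.9 -1.4] 0.155 58.6
ball pred [623.64580726  34.97540821 174.11012966] [301.84963314 227.45004297] [319.60431128 209.63146703] eye px [292.08617294 221.16079386] [326.13534144 214.9237278 ]
[242 171] [276 164]
```

View pics/pre.png

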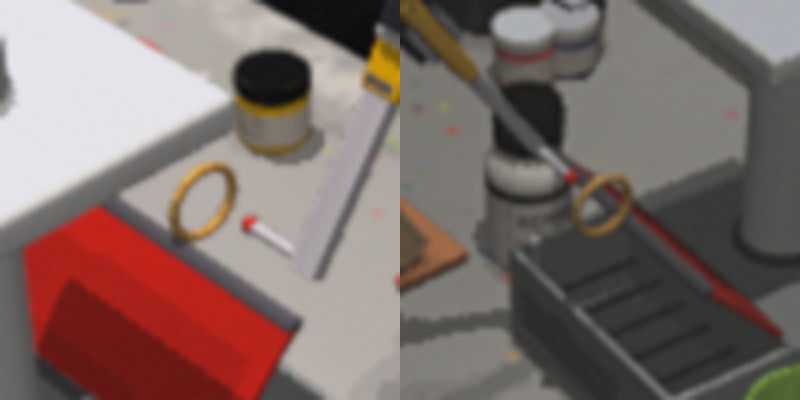

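```bash
python3 - <<'E'
from h import *
S=cam("side");C=cam("scene")
ball,r=tri([S,C],[(304.2,226.8),(318.8,208.3)]); eye,r2=tri([S,C],[(292.5,221.5),(326.75,215)])
print(ball,r,eye,r2)
L=np.radians(33);o,B=orient(L,0);s=bot.get_state()
pred=s["tcp_pos"]+B@[0,-50,-125]; d=ball-pred; print("bar offset",d)
off=np.array([d[0],d[1],d[2]])
np.save("off.npy",off);np.save("eye.npy",eye)
p,o=hookpose(eye-off,L,0); 
q=p.copy(); q[1]=s["tcp_pos"][1]; print(p,s["tcp_pos"])
bot.movel(q,max_speed=60)
print(bot.movel(p,max_speed=60,threshold=6)); s=st()
a=imaging.capture("side");b=imaging.capture("scene")
cr=lambda i,u:cv2.resize(i[int(u[1])-50:int(u[1])+50,int(u[0])-50:int(u[0])+50],(400,400),interpolation=cv2.INTER_CUBIC)
cv2.imwrite("pics/ins.png",np.hstack([cr(a,proj(S,eye)),cr(b,proj(C,eye))]))
E
```

```text
[622.14197921  38.85626371 176.89434604] [np.float64(1.3), np.float64(1.3)] [625.09628071   5.39092375 174.42210208] [np.float64(1.2), np.float64(1.2)]
bar offset [-1.75132648  4.10810311  1.8345558 ]
[558.76772781  28.28282064 277.42136727] [555.81342632  84.7481606  279.89361123]
False
9.55 [558.7  28.5 277.4] [-1.1  0.3 -0.2] 0.157 58.6
```

View pics/ins.png

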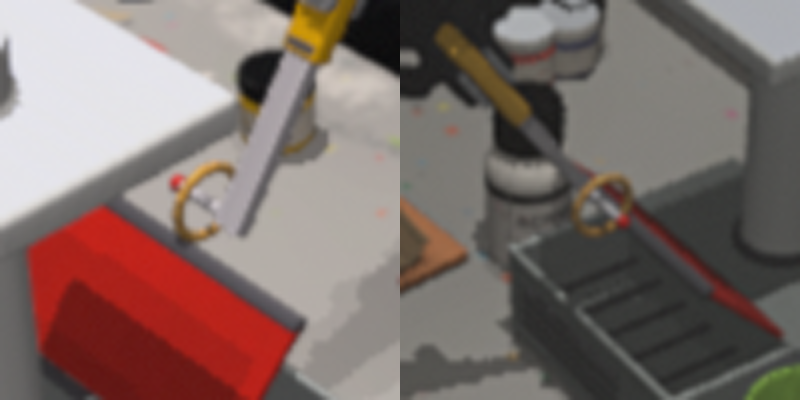

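The hook is through the eye: the ball shows on the far side in both views, at (178,182) in the side crop and (622,222) in the scene crop. Now I'll swing the flap down.

```bash
python3 - <<'E'
from h import *
off=np.load("off.npy");eye=np.load("eye.npy");L=np.radians(33)
th0=np.arcsin((eye[2]-86)/124); hx=eye[0]+124*np.cos(th0); print(th0,hx)
for th in list(np.arange(th0-.12,-.08,-.11))+[-.10,-.125,-.14]:
    h=np.array([hx-124*np.cos(th),eye[1],86+124*np.sin(th)])
    p,o=hookpose(h-off,L,0); r=bot.movel(p,max_speed=70,threshold=15)
    s=bot.get_state(); print(round(th,3),r,np.round(s["contact_force"],1))
    if r: break
bot.dwell(.2);st()
S=cam("side");C=cam("scene");e=np.array([hx-124,eye[1],86])
a=imaging.capture("side");b=imaging.capture("scene")
cr=lambda i,u,w:cv2.resize(i[int(u[1])-w:int(u[1])+w,int(u[0])-w:int(u[0])+w],(400,400),interpolation=cv2.INTER_CUBIC)
cv2.imwrite("pics/shut.png",np.hstack([cr(a,proj(S,e),60),cr(b,proj(C,e),60)]))
E
```

```text
0.7938837513046305 712.0303468927541
0.674 False [ 0.6  0.2 -0.2]
0.564 False [-0.1  0.3 -1.6]
0.454 False [-0.3 -0.8  0.2]
0.344 False [ 0.  -0.7 -1.8]
0.234 False [ 0.1 -0.9 -0.4]
0.124 False [-1.  -0.  -1.3]
0.014 False [-1.1  0.3 -1.1]
-0.1 False [ 0.9  0.1 -0.7]
-0.125 False [-0.  -0.1 -0. ]
-0.14 False [-8.3  0.6 11.6]
13.11 [523.5  28.4 173. ] [-8.7  1.  11.5] 0.155 61.0
```

View pics/shut.png

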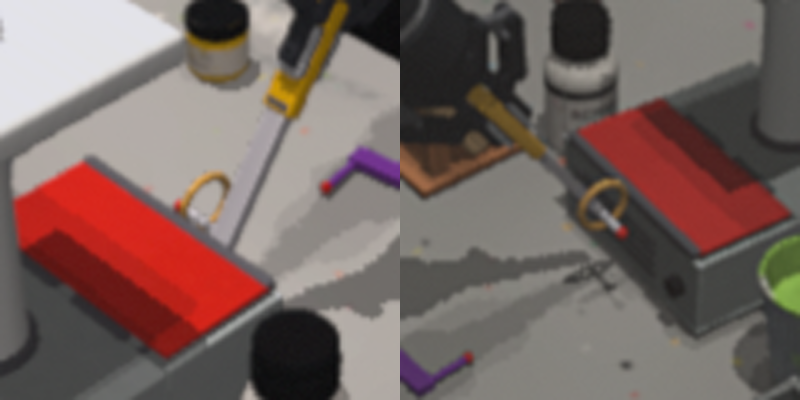

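The flap lies level with the peg still in the ring, and the force rose at the stop. Next I'll unhook, and meanwhile measure the tub from its silhouette in the first scene picture.

```bash
python3 - <<'E'
from h import *
s=bot.get_state(); p=np.array(s["tcp_pos"]); 
p=p+[0,0,15]; bot.movel(p,max_speed=60); st()
p=p+[0,55,0]; bot.movel(p,max_speed=80); st()
p=p+[-50,0,130]; bot.movel(p,max_speed=150); st()
C=cam("scene"); im=cv2.imread("pics/scene0.png")
x0,y0=325,285; g=cv2.cvtColor(im,cv2.COLOR_BGR2GRAY)[y0:y0+100,x0:x0+100]
t,k=cv2.threshold(g,0,255,cv2.THRESH_BINARY_INV+cv2.THRESH_OTSU); print(t)
c=max(cv2.findContours(k,cv2.RETR_EXTERNAL,cv2.CHAIN_APPROX_NONE)[0],key=cv2.contourArea)
h=cv2.convexHull(c); print(cv2.contourArea(c),cv2.contourArea(h))
for e in(2,3,4):
    a=cv2.approxPolyDP(h,e,True)[:,0]+[x0,y0]
    print(e,[(u.tolist(),onz(C,u,95)[:2].round(0).tolist(),onz(C,u,0)[:2].round(0).tolist()) for u in a])
E
```

```text
13.63 [523.6  28.4 188.1] [-0.1  0.2 -0.5] 0.156 58.6
14.47 [523.4  83.3 187.8] [ 0.4  0.3 -0.2] 0.158 58.6
15.54 [473.1  83.2 317.1] [-0.7 -0.1 -1.1] 0.151 58.6
96.0
1555.5 2519.0
2 [([341, 317], [496.0, -249.0], [547.0, -180.0]), ([407, 331], [595.0, -365.0], [657.0, -308.0]), ([402, 356], [541.0, -413.0], [597.0, -361.0]), ([374, 374], [462.0, -417.0], [510.0, -365.0]), ([335, 337], [451.0, -291.0], [497.0, -226.0])]
3 [([341, 317], [496.0, -249.0], [547.0, -180.0]), ([407, 331], [595.0, -365.0], [657.0, -308.0]), ([402, 356], [541.0, -413.0], [597.0, -361.0]), ([374, 374], [462.0, -417.0], [510.0, -365.0]), ([335, 337], [451.0, -291.0], [497.0, -226.0])]
4 [([341, 317], [496.0, -249.0], [547.0, -180.0]), ([407, 331], [595.0, -365.0], [657.0, -308.0]), ([402, 356], [541.0, -413.0], [597.0, -361.0]), ([374, 374], [462.0, -417.0], [510.0, -365.0]), ([335, 337], [451.0, -291.0], [497.0, -226.0])]
```

```bash
python3 - <<'E'
from h import *
C=cam("scene");S=cam("side"); yw=.075; o,B=orient(0,yw)
bot.move_ptp(np.array([546,-307,0])+B@[0,25,260],o)
bot.movel(np.array([546,-307,0])+B@[0,25,245],max_speed=100); s=st()
b=np.array(s["tcp_pos"])+B@[0,-50,-125]; print("ball pred",b,proj(C,b),proj(S,b))
a=imaging.capture("scene");w=imaging.capture("wrist");W=cam("wrist")
for P in([41,56],[-41,56],[-41,-56],[41,-56]):   # expected inner rim corners, z=95
    q=np.array([546,-307,95])+B@[P[0],P[1],0]
    for i,m in((a,C),(w,W)):
        u=proj(m,q).astype(int); cv2.circle(i,tuple(map(int,u)),1,(255,0,255),-1)
cv2.imwrite("pics/tub.png",np.hstack([cv2.resize(a[240:400,300:460],(400,400)),cv2.resize(w,(400,400))]))
E
```

```text
17.25 [ 544.  -280.6  245.3] [ 0.  -0.3 -0.7] 0.156 58.5
ball pred [ 547.71650145 -330.48841914  120.26439176] [381.66216295 322.53861556] [230.10408516 171.10338151]
```

View pics/tub.png

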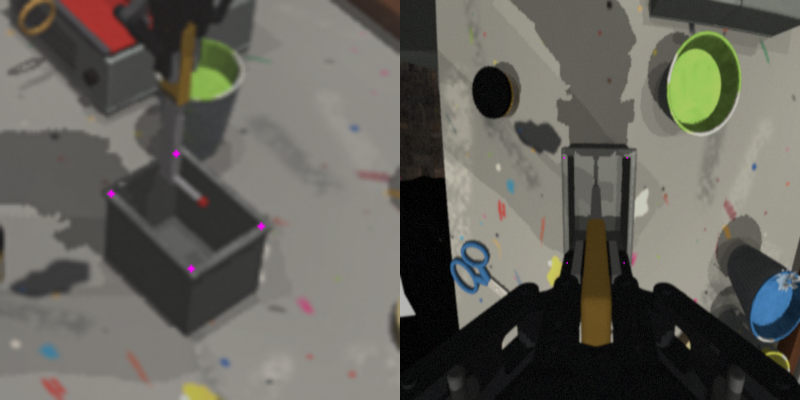

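The predicted inner rim corners (magenta) sit on the real rim, and the ball at (203,201) in the crop is over the opening. I'll lower and release.

```bash
python3 - <<'E'
from h import *
C=cam("scene");S=cam("side");o,B=orient(0,.075);c=np.array([546,-307,0])
print(bot.movel(c+B@[0,25,132],max_speed=70,threshold=5)); s=st()
bot.grip(0.45); bot.dwell(.3); bot.grip(1.0); st()
p=np.array(s["tcp_pos"])+[0,0,130]; print(bot.movel(p,max_speed=100,threshold=15)); st()
bot.move_ptp([330,-330,330],o); st()
for n in("side","scene"):
    im=imaging.capture(n);cv2.imwrite(f"pics/end_{n}.png",im)
    print(n,[(b[0],b[1],np.round(b[2][1],0)) for b in blobs(im,(18,120,70),(32,255,255),60)])
print("expected handle mid if upright",proj(S,c+B@[0,25,147]),proj(C,c+B@[0,25,147]))
for nm,n in(("side0","end_side"),("scene0","end_scene")):
    i=cv2.imread(f"pics/{n}.png"); print(n,"blue",[b[1] for b in blobs(i,(100,120,80),(120,255,255),300)],"green",[b[1] for b in blobs(i,(35,120,80),(50,255,255),60)],"red",[(b[0],b[1]) for b in blobs(i,(0,170,80),(5,255,255),200)])
E
```

```text
False
19.12 [ 544.4 -282.3  132.5] [ 0.2 -0.1 -1.4] 0.155 58.5
20.31 [ 544.1 -282.1  132. ] [-0.6 -0.4 -0.1] 0.998 0.0
False
21.77 [ 544.  -282.   261.7] [0.1 0.8 0.5] 1.001 0.0
22.68 [ 330.7 -330.1  329.7] [0.  0.2 0.2] 0.998 0.0
side [(np.int32(67), array([79.4, 52.4]), array([ 4., 18.])), (np.int32(439), array([103.3, 193.8]), array([17., 30.]))]
scene [(np.int32(315), array([368.8, 300.8]), array([11., 33.])), (np.int32(703), array([526.5, 317. ]), array([34., 25.])), (np.int32(135), array([380.9, 401.2]), array([18., 11.])), (np.int32(68), array([603. , 464.4]), array([21.,  4.]))]
expected handle mid if upright [241.34670095 168.65411074] [367.81204624 301.52080575]
end_side blue [array([125.6, 207.5]), array([448.3, 273.3])] green [] red [(np.int32(2172), array([283.6, 262.5]))]
end_scene blue [array([489.5, 294.5]), array([321.4, 438.9])] green [array([377.9, 267. ])] red [(np.int32(799), array([341.9, 241. ]))]
```

The handle stands where expected in the tub, at scene (368.8,300.8) against a predicted (367.8,301.5). The blue bar hasn't moved from (448.3,273.3). Handing in.

```bash
python3 -c "
from bench import bot
bot.dwell(.3); print(bot.sign_off())"
```

```text
the job is handed in; nothing more can be done
None
```

I pulled the flap shut with the hook in the eye, stood the yellow bar hook down in the tub and released it, and handed the job in at about 23 s; in my final checks the flap looked level and the blue bar had not moved, but no verdict came back.

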